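# Return four goods to their counter display trays

## Task

Tidy the shop counter: put each of the four loose goods (the drinks can, the small bottle, the long carton and the square carton) into the white display tray whose shape and size fits it, standing upright and flat on the tray's floor inside the rim. Set each one down rather than dropping it, never tip one over, and leave the bell and the stapler where they are.

Things in the scene. Friction and masses are not known exactly. Their poses are not given: they have to be found in the camera images.
- can: Small aluminium drinks can with a white band, diameter 54 mm, 88 mm tall, about 0.24 kg. Loose, upright. Origin: centre of its underside; z up along its height. Straight-sided from 7 to 79 mm up.
- bottle: Small round bottle, white body of diameter 38 mm straight up to 64 mm, then a shoulder and a black cap of diameter 25 mm; 90 mm tall in all, about 0.08 kg. Loose, upright. Origin: centre of its underside; z up along its height.
- long_carton: Long plain cardboard carton with a paper panel, 110 x 46 mm and 50 mm tall, about 0.13 kg. Loose, upright. Origin: centre of its underside; z up along its height. x along the 110 mm length.
- square_carton: Square plain cardboard carton with a paper panel, 52 x 52 mm and 50 mm tall, about 0.09 kg. Loose, upright. Origin: centre of its underside; z up along its height. x and y along its sides.
- can_tray: Larger round white plastic tray for the can: pocket 70 mm in diameter, 78 mm outside. Fixed to the counter. Origin: centre of its underside, on the counter; z up. The pocket floor is 4 mm above the counter, the rim 14 mm; walls 4 mm thick.
- bottle_tray: Smaller round white plastic tray for the bottle: pocket 54 mm in diameter, 62 mm outside. Fixed to the counter. Origin: centre of its underside, on the counter; z up. The pocket floor is 4 mm above the counter, the rim 14 mm; walls 4 mm thick.
- long_tray: Long rectangular white plastic tray for the long carton: pocket 126 x 62 mm, 134 x 70 mm outside; x along its length. Fixed to the counter. Origin: centre of its underside, on the counter; z up. The pocket floor is 4 mm above the counter, the rim 14 mm; walls 4 mm thick.
- square_tray: Square white plastic tray for the square carton: pocket 68 x 68 mm, 76 x 76 mm outside; x and y along its sides. Fixed to the counter. Origin: centre of its underside, on the counter; z up. The pocket floor is 4 mm above the counter, the rim 14 mm; walls 4 mm thick.
- bell: Bystander: steel dome call bell on a black base, diameter 76 mm, 52 mm tall, loose. Origin: centre of its underside. The ten listed things stand at least 150 mm apart, centre to centre, at the start.
- stapler: Bystander: dark stapler, 125 x 36 mm and 53 mm tall, loose. Origin: centre of its underside; x along its length.

How it is judged:
At the end, for the whole second after the job is handed in: Each of the four goods is at rest, upright (0.1 rad), on the floor of its own tray (underside 1 to 7.5 mm above the tray's), within 13 mm of the tray's centre; the long carton lies along its tray (0.25 rad), the square carton's sides along its tray's (0.42 rad) (horizontal distance between can and can_tray below 0.013 m and z of can in the frame of can_tray between 0.001 and 0.0075 m and angle between each of can, bottle, long_carton, square_carton's own z axis and vertical below 0.1 rad and linear speed of each of can, bottle, long_carton, square_carton below 0.02 m/s and horizontal distance between bottle and bottle_tray below 0.013 m and z of bottle in the frame of bottle_tray between 0.001 and 0.0075 m and horizontal distance between long_carton and long_tray below 0.013 m and z of long_carton in the frame of long_tray between 0.001 and 0.0075 m and horizontal distance between square_carton and square_tray below 0.013 m and z of square_carton in the frame of square_tray between 0.001 and 0.0075 m and angle between the x axis of long_carton and the x axis of long_tray, either way round below 0.25 rad and (angle between the x axis of square_carton and the x axis of square_tray, either way round below 0.42 rad or angle between the x axis of square_carton and the y axis of square_tray, either way round below 0.42 rad)); the robot touches nothing.
It fails at once if one of the goods is tipped over (beyond 0.7 rad) (angle between any of can, bottle, long_carton, square_carton's own z axis and vertical above 0.7 rad).
It fails at once if one of the goods is dropped or thrown (faster than 0.8 m/s, about a 35 mm fall, while not held by the fingers) ((linear speed of can above 0.8 m/s and contact force between can and the fingers below 0.05 N) or (linear speed of bottle above 0.8 m/s and contact force between bottle and the fingers below 0.05 N) or (linear speed of long_carton above 0.8 m/s and contact force between long_carton and the fingers below 0.05 N) or (linear speed of square_carton above 0.8 m/s and contact force between square_carton and the fingers below 0.05 N)).
It fails at once if the bell or the stapler is moved (by more than 25 mm) (distance of any of bell, stapler from where it was at the start of the episode above 0.025 m).
It also fails if it takes over 128 s, if anything falls off the work surface, if the arm or the gripper's body presses on something with over 40 N, if the wrist force passes 120 N, or if a joint passes its speed limit or range.

## Robot

A 6-joint arm with a two-finger parallel gripper is mounted at the origin on the work surface. World frame = base frame: x ahead of the robot, y to its left, z up, the work surface at z = 0. Lengths are in m, angles in rad, forces in N, time in s.
With the tool pointing down it reaches from about 0.425 to 1.125 m from the base axis. Payload 14.9 kg.
Tool frame: the origin (TCP) lies midway between the tips of the shut fingers; the grasp point (between the pads) lies 19 mm behind it (manip.pinch_z is the distance from the TCP to the grasp point, in m); z points along the fingers, y is the line along which they close (so a half turn about z gives the same grasp; the last joint's range is limited). The gripper opens to 91 mm and grips with 3 to 60 N. Pads are 32 mm wide; open, the fingers measure 118 mm over their backs; the gripper's body (76 mm by 178 mm) begins 60 mm behind the grasp point.
Start: joints at [1.203, 0.379, 1.734, -0, 1.028, -0.033], TCP at [0.23, 0.661, 0.214] pointing down, gripper open.
Joint ranges: [-2.77, 2.77], [-0.74, 2.19], [0, 2.66], [-1.06, 4.2], [0.31, 2.87], [-3.08, 3.08]. Speed limits (rad/s): [1.89, 1.89, 2.39, 3.14, 3.14, 3.14].

## Interface

Orientations are given as [roll, pitch, yaw] about the fixed x, y, z axes, in that order (R = Rz(yaw) Ry(pitch) Rx(roll)).
In Python, from rig import manip, snapshot gives the robot as it stands.
- The arm moves only by the tool send_rows, never from a script. Its argument "series" is one flat list of numbers, 7 for each row, row after row: the closure in counts, from 0 (fully open) to 255 (shut), then the shift along the tool's x, y, z in m, then the turn, a rotation vector about the tool's x, y, z in rad. A call has 1 to 5 rows; each row is the pose to reach, as a shift and turn from the pose commanded when the call began, along the tool's axes at that moment; what a row does not reach only later rows make up. A row lasts 1/8 s, in which the tool goes at most 62.5 mm and 10.7 degrees, less where a joint would pass 70% of its speed; a pose out of reach is approached as far as the arm can. A call with a gripper value outside its range is refused whole. The fingers move at their own pace and stop on an object; "grip_force" is the grip in N (left out, the last holds). Time passes only in rows, so rows that repeat a pose let the fingers close. It gives the time, the measured TCP pose, the force, the opening and the grip force at its end, in the units of the state.
- manip.get_state(): the state, without advancing time (a new reading comes with each control period).
- snapshot(name): name is "scene" or "top" or "wrist"; returns a dict with "img" (400x640x3 uint8, red, green, blue), "range_z" (400x640 float32, m along the optical axis (not along the pixel's ray), 0 where there is no reading), "camera_matrix" (3x3 intrinsics, pixels), "D" ([k1, k2, p1, p2, k3] as OpenCV has them; the pictures are not rectified), "extrinsics" (4x4, takes a point from camera to world coordinates). Camera axes: x right, y down, z forward; pixel columns grow to the right and rows downward; lengths in m; the calibration is good to about 2 mm. A picture is of the moment at which its call begins.
- manip.finish_job(): hands the job in; it is judged then, once.
The state is a dict: "time_s": time; "joint_pos": joint angles; "dq": joint speeds; "joint_torque": joint torques, N m; "eef_pos": TCP position; "tcp_rot": TCP orientation; "force": force on the tool from outside, world axes, zero at the start; "wrist_torque": the same for the moment, N m; "grip_width": opening from 0.0 (shut) to 1.0 (fully open); "grip_force": force on a finger pad.
Only numpy, scipy, OpenCV 4.12 (cv2) and the standard library are available. Lean on these libraries where they do the work, as an engineer would, in place of code of your own. Each camera call takes 0.05 s, during which the arm holds its last target. There are 200 camera calls.

## Working session

There is one attempt and no reset: what is moved stays moved. The work goes in short steps, Python scripts to look and compute and a tool call to move; the robot and the scene stay as the last step left them, time stands still between calls to the robot, and variables do not carry over. Pictures are saved under pics/ and viewed, at most 14 in all, crops included, and the job is handed in when it is done.

Besides the shell and the picture viewer there is one more tool, called as name(argument=value, ...) on one line, values as JSON. send_rows: Moves the arm, as the interface text tells. Its arguments: {"type":"object","properties":{"series":{"type":"array","items":{"type":"number"}},"grip_force":{"type":"number"}},"required":["series"]}

```bash
ls; mkdir -p pics; python3 - <<'E'
from rig import manip, snapshot
import cv2,numpy as np
print(manip.get_state(), manip.pinch_z)
for n in("top","scene"):
    s=snapshot(n); cv2.imwrite(f"pics/{n}1.png",s["img"][:,:,::-1]); np.savez(f"{n}.npz",**s); print(s["camera_matrix"],s["D"],s["extrinsics"])
E
```

```text
pics
{'time_s': 0.0, 'joint_pos': array([ 1.20268011e+00,  3.79404277e-01,  1.73479042e+00, -3.88527721e-05,
        1.02854980e+00, -3.32820751e-02]), 'dq': array([ 2.49988121e-05,  9.16834572e-04, -3.39865144e-04, -2.76189833e-05,
        5.99535940e-04,  7.21237315e-04]), 'joint_torque': array([ 1.86700519e-03, -7.63710737e+01, -4.34366763e+01,  6.52090693e-02,
        4.22731228e-02, -8.48888226e-05]), 'eef_pos': array([0.22988055, 0.66073527, 0.2132865 ]), 'tcp_rot': array([-3.14044035e+00, -5.09066014e-06,  2.80677858e+00]), 'force': array([-1.08497803, -0.02729522,  0.19605571]), 'wrist_torque': array([-0.0034943 , -0.03412784, -0.01031007]), 'grip_force': 0.0, 'grip_width': 0.999694729525116} 0.0188
[[368.07836026   0.         320.69039431]
 [  0.         368.07836026 201.22928724]
 [  0.           0.           1.        ]] [-0.06776768  0.          0.          0.          0.        ] [[ 0.00187195 -0.98946925  0.14473115  0.35909442]
 [-0.99958243 -0.00602481 -0.02826065  0.01946328]
 [ 0.02883503 -0.14461781 -0.98906735  0.96950259]
 [ 0.          0.          0.          1.        ]]
[[512.2177099    0.         329.3655998 ]
 [  0.         512.2177099  200.05153614]
 [  0.           0.           1.        ]] [-0.15602179  0.          0.          0.          0.        ] [[ 0.70697542  0.51479719 -0.48494289  1.234303  ]
 [ 0.70699748 -0.49654536  0.50358442 -0.76384184]
 [ 0.01844771 -0.69887521 -0.71500568  1.11827423]
 [ 0.          0.          0.          1.        ]]
```

View pics/top1.png

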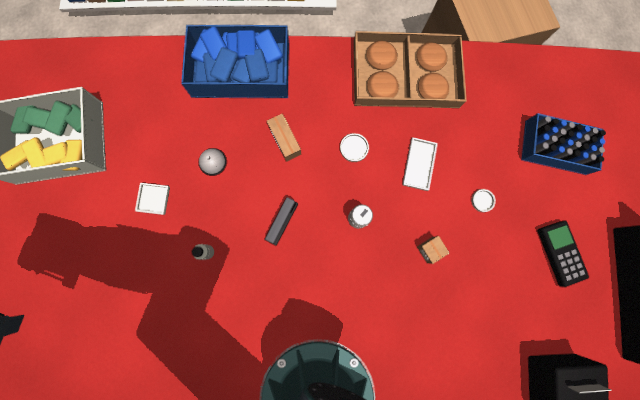

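View pics/scene1.png

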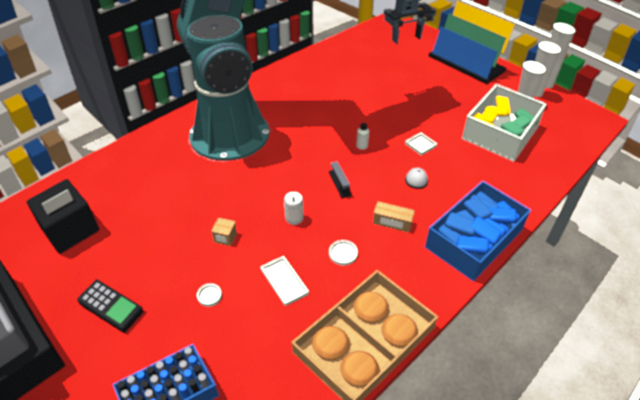

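Top view: long carton at (284,137), can (360,215), square carton (433,249), bottle (203,252). Trays: can (354,148), long (420,164), bottle (484,200), square (152,199). The bell is at (212,161) and the stapler at (281,220).

```bash
cat > h.py <<'E'
import numpy as np, cv2
from scipy.spatial.transform import Rotation as R
def cloud(s):
    h,w=s["range_z"].shape
    u,v=np.meshgrid(np.arange(w),np.arange(h))
    p=cv2.undistortPoints(np.stack([u,v],-1).reshape(-1,1,2).astype(np.float64),s["camera_matrix"],s["D"]).reshape(h,w,2)
    c=np.dstack([p,np.ones((h,w))])*s["range_z"][...,None]
    T=s["extrinsics"]; return c@T[:3,:3].T+T[:3,3]
def rays(s):
    h,w=s["range_z"].shape
    u,v=np.meshgrid(np.arange(w),np.arange(h))
    p=cv2.undistortPoints(np.stack([u,v],-1).reshape(-1,1,2).astype(np.float64),s["camera_matrix"],s["D"]).reshape(h,w,2)
    T=s["extrinsics"]; return np.dstack([p,np.ones((h,w))])@T[:3,:3].T
def onplane(s,z):
    r=rays(s);o=s["extrinsics"][:3,3]
    return o+r*((z-o[2])/r[...,2])[...,None]
def rect(m_pts):
    # centre, sizes and long-side angle (rad, world) of points xy
    (c,sz,a)=cv2.minAreaRect((m_pts*1000).astype(np.float32))
    a=np.radians(a)
    if sz[1]>sz[0]: sz=sz[::-1]; a+=np.pi/2
    a=(a+np.pi/2)%np.pi-np.pi/2
    return np.round(np.array(c)/1000,4),np.round(sz,1),round(a,3)
E
python3 - <<'E'
from h import *
s=np.load("top.npz"); s={k:s[k] for k in s}
P=cloud(s); img=s["img"].astype(int)
notred=~((img[...,0]>1.8*img[...,1])&(img[...,0]>1.8*img[...,2]))
for n,(u,v),r,zt in [("long",(284,137),25,.05),("can",(360,215),17,.088),("sq",(433,249),20,.05),("bottle",(203,252),15,.09),("bell",(212,161),20,.052),("stapler",(281,220),30,.053)]:
    Z=P[v-r:v+r,u-r:u+r]; hh=Z[...,2]; zm=np.median(np.sort(hh.ravel())[-30:])
    m=hh>zm-.012; q=Z[m]
    print(n,"ztop",round(zm,4),m.sum(),rect(q[:,:2]),q[:,:2].mean(0).round(4))
for n,(u,v),r in [("cant",(354,148),20),("longt",(420,164),32),("bott",(484,200),17),("sqt",(152,199),22)]:
    Q=onplane(s,.014)[v-r:v+r,u-r:u+r]; I=img[v-r:v+r,u-r:u+r]
    m=(I.min(-1)>110)
    lab=cv2.connectedComponentsWithStats(m.astype(np.uint8)); k=1+lab[2][1:,4].argmax(); m=lab[1]==k
    q=Q[m]; print(n,m.sum(),rect(q[:,:2]),q[:,:2].mean(0).round(4),"z",np.median(P[v-r:v+r,u-r:u+r][m][:,2]).round(4))
E
```

```text
long ztop 0.0549 758 (array([0.5457, 0.0505]), array([373.7,  60. ]), np.float64(0.324)) [0.6614 0.0898]
can ztop 0.0921 369 (array([ 0.4076, -0.0613]), array([181.3,  51.5]), np.float64(-0.753)) [ 0.4526 -0.1019]
sq ztop 0.0544 451 (array([ 0.3526, -0.1574]), array([347.5,  67. ]), np.float64(-1.417)) [ 0.3734 -0.2905]
bottle ztop 0.0928 105 (array([0.3677, 0.1604]), array([281.7,  23.6]), np.float64(-1.565)) [0.3666 0.2804]
bell ztop 0.0486 248 (array([0.4996, 0.153 ]), array([384.6,  48.4]), np.float64(0.885)) [0.6001 0.2765]
stapler ztop 0.0556 463 (array([0.4249, 0.0539]), array([119.3, 118.5]), np.float64(1.12)) [0.4442 0.0944]
cant 646 (array([ 0.6488, -0.0975]), array([76.2, 75.5]), np.float64(-1.56)) [ 0.648  -0.0977] z 0.0055
longt 1306 (array([ 0.6039, -0.2769]), array([137.7,  73.5]), np.float64(-0.222)) [ 0.6038 -0.2767] z 0.0056
bott 405 (array([ 0.505 , -0.4487]), array([61. , 60.9]), np.float64(0.771)) [ 0.505  -0.4478] z 0.0057
sqt 851 (array([0.5044, 0.4383]), array([79.2, 77.7]), np.float64(1.465)) [0.5039 0.4378] z 0.0057
```

```bash
python3 - <<'E'
from h import *
s=np.load("top.npz"); s={k:s[k] for k in s}
P=cloud(s)
for n,(u,v),r,zt in [("long",(284,137),25,.05),("can",(360,215),17,.088),("sq",(433,249),20,.05),("bottle",(203,252),15,.09),("bell",(212,161),20,.052),("stapler",(281,220),30,.053)]:
    Z=P[v-r:v+r,u-r:u+r]; g=s["range_z"][v-r:v+r,u-r:u+r]>0
    m=g&(abs(Z[...,2]-zt)<.009); q=Z[m]
    print(n,m.sum(),np.median(q[:,2]).round(4),rect(q[:,:2]),q[:,:2].mean(0).round(4), "r",np.hypot(*q[:,:2].mean(0)).round(3))
E
cat > mv.py <<'E'
# print tool-frame shift and turn to a goal: python3 mv.py x y z yaw(closing line angle of tool y, world)
import sys
from h import *
from rig import manip
st=manip.get_state(); Rm=R.from_euler("xyz",st["tcp_rot"]); p=st["eef_pos"]
x,y,z,a=map(float,sys.argv[1:5])
best=None
for k in(0,np.pi):
    # tool z down, tool y at angle a
    yv=np.array([np.cos(a+k),np.sin(a+k),0]); zv=np.array([0,0,-1.]); xv=np.cross(yv,zv)
    rv=(Rm.inv()*R.from_matrix(np.c_[xv,yv,zv])).as_rotvec()
    print("turn",rv.round(3),"deg",np.degrees(np.linalg.norm(rv)).round(1))
d=np.array([x,y,z])-p
print("shift",Rm.inv().apply(d).round(4),"world d",d.round(4),"j",st["joint_pos"].round(3),"t",round(st["time_s"],2),"eef",p.round(4),st["tcp_rot"].round(4))
E
python3 mv.py .367 .28 .2 0
```

```text
long 753 0.0507 (array([0.6678, 0.0914]), array([111.7,  46.5]), np.float64(0.472)) [0.666  0.0909] r 0.672
can 372 0.0884 (array([ 0.4548, -0.1055]), array([51.9, 51.5]), np.float64(1.564)) [ 0.4546 -0.1042] r 0.466
sq 453 0.051 (array([ 0.3741, -0.2952]), array([53.1, 52.6]), np.float64(-1.025)) [ 0.3735 -0.2945] r 0.476
bottle 102 0.091 (array([0.367 , 0.2886]), array([23.8, 23.3]), np.float64(0.904)) [0.3669 0.2881] r 0.466
bell 57 0.045 (array([0.603, 0.283]), array([29.6, 24.9]), np.float64(-1.42)) [0.6053 0.282 ] r 0.668
stapler 446 0.0494 (array([0.4455, 0.0965]), array([118.5,  24. ]), np.float64(-0.465)) [0.4465 0.0959] r 0.457
turn [-1.000e-03  1.000e-03  1.236e+00] deg 70.8
turn [-1.000e-03 -1.000e-03 -1.906e+00] deg 109.2
shift [-0.2546 -0.3146  0.0137] world d [ 0.1371 -0.3808 -0.0134] j [ 1.203  0.379  1.735  0.     1.028 -0.033] t 0.1 eef [0.2299 0.6608 0.2134] [-3.1407 -0.      2.8068]
```

send_rows(series=[0,-0.252,-0.3075,0.06,0,0,0,0,-0.252,-0.3075,0.06,0,0,0,0,-0.252,-0.3075,0.06,0,0,0,0,-0.252,-0.3075,0.06,0,0,0,0,-0.252,-0.3075,0.06,0,0,0])

```text
time_s: 0.72
eef_pos: [0.3367, 0.3692, 0.167]
tcp_rot: [3.142, 0.0, 2.807]
force: [0.4, 1.1, 0.2]
grip_width: 1.001
grip_force: 0.0
```

```bash
python3 mv.py .367 .288 .026 1.236
```

```text
turn [0. 0. 0.] deg 0.0
turn [-0.     0.    -3.141] deg 180.0
shift [-0.0553 -0.0667  0.141 ] world d [ 0.0303 -0.0812 -0.141 ] j [ 0.785  0.13   2.159 -0.     0.853 -0.452] t 0.72 eef [0.3367 0.3692 0.167 ] [3.1415e+00 1.0000e-04 2.8072e+00]
```

send_rows(series=[0,-0.0553,-0.0667,0.02,0,0,0,0,-0.0553,-0.0667,0.02,0,0,0,0,-0.0553,-0.0667,0.06,0,0,0,0,-0.0553,-0.0667,0.1,0,0,0,0,-0.0553,-0.0667,0.13,0,0,0])

```text
time_s: 1.35
eef_pos: [0.3664, 0.2894, 0.0358]
tcp_rot: [-3.141, -0.001, 2.806]
force: [0.3, 0.2, -0.6]
grip_width: 1.001
grip_force: 0.0
```

```bash
python3 mv.py .367 .288 .026 1.236;  python3 - <<'E'
from h import *
from rig import snapshot
s=snapshot("wrist"); cv2.imwrite("pics/w1.png",s["img"][:,:,::-1])
E
```

```text
turn [-0.001 -0.001 -0.   ] deg 0.1
turn [-1.000e-03  1.000e-03  3.141e+00] deg 180.0
shift [-0.001  -0.0011  0.0098] world d [ 0.0006 -0.0014 -0.0098] j [ 0.619  0.335  2.247  0.     0.561 -0.617] t 1.35 eef [0.3664 0.2894 0.0358] [-3.1408e+00 -6.0000e-04  2.8064e+00]
```

View pics/w1.png

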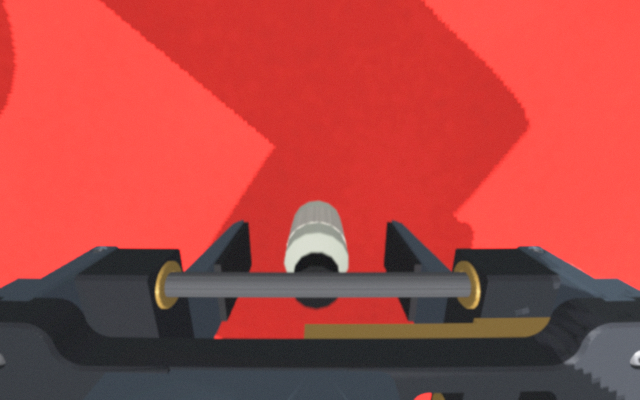

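The bottle sits midway between the fingers, at about (317,250). Next: down 10 mm and close.

send_rows(series=[0,-0.001,-0.001,0.009,0,0,0,200,-0.001,-0.001,0.009,0,0,0,200,-0.001,-0.001,0.009,0,0,0,200,-0.001,-0.001,0.009,0,0,0,200,-0.001,-0.001,0.009,0,0,0], grip_force=12)

```text
time_s: 2.02
eef_pos: [0.3676, 0.2888, 0.0287]
tcp_rot: [3.141, 0.0, 2.807]
force: [-0.8, 0.8, 0.5]
grip_width: 0.594
grip_force: 0.0
```

send_rows(series=[200,0,0,0,0,0,0,200,0,0,0,0,0,0,200,0,0,0,0,0,0,200,0,0,0,0,0,0])

```text
time_s: 2.52
eef_pos: [0.3674, 0.2887, 0.0284]
tcp_rot: [3.142, 0.0, 2.807]
force: [-0.9, 0.0, 2.9]
grip_width: 0.405
grip_force: 12.0
```

```bash
python3 mv.py .505 -.448 .15 1.236
```

```text
turn [0. 0. 0.] deg 0.0
turn [-0.     0.    -3.142] deg 180.0
shift [-0.3719 -0.6506 -0.1216] world d [ 0.1376 -0.7367  0.1216] j [ 0.616  0.351  2.246 -0.     0.544 -0.62 ] t 2.52 eef [0.3674 0.2887 0.0284] [3.1415e+00 1.0000e-04 2.8069e+00]
```

send_rows(series=[200,0,0,-0.03,0,0,0,200,0,0,-0.08,0,0,0,200,-0.04,-0.037,-0.12,0,0,0,200,-0.08,-0.074,-0.12,0,0,0,200,-0.12,-0.111,-0.12,0,0,0])

```text
time_s: 3.15
eef_pos: [0.4452, 0.1429, 0.1491]
tcp_rot: [3.141, 0.002, 2.807]
force: [1.0, 1.5, -1.5]
grip_width: 0.41
grip_force: 12.0
```

```bash
python3 mv.py .52 0 .15 1.236; python3 mv.py .505 -.448 .15 1.236
```

```text
turn [0.001 0.002 0.   ] deg 0.1
turn [-2.000e-03  2.000e-03 -3.141e+00] deg 180.0
shift [-0.1175 -0.1105 -0.0008] world d [ 0.0748 -0.1429  0.0009] j [ 0.261  0.108  2.227 -0.     0.805 -0.976] t 3.15 eef [0.4452 0.1429 0.1491] [3.1406e+00 1.5000e-03 2.8072e+00]
turn [0.001 0.002 0.   ] deg 0.1
turn [-2.000e-03  2.000e-03 -3.141e+00] deg 180.0
shift [-0.2504 -0.5386 -0.001 ] world d [ 0.0598 -0.5909  0.0009] j [ 0.261  0.108  2.227 -0.     0.805 -0.976] t 3.15 eef [0.4452 0.1429 0.1491] [3.1406e+00 1.5000e-03 2.8072e+00]
```

send_rows(series=[200,-0.04,-0.038,0,0,0,0,200,-0.08,-0.076,0,0,0,0,200,-0.1175,-0.112,0,0,0,0,200,-0.134,-0.164,0,0,0,0,200,-0.15,-0.217,0,0,0,0])

```text
time_s: 3.78
eef_pos: [0.5145, -0.1116, 0.1481]
tcp_rot: [-3.142, -0.0, 2.807]
force: [1.3, 1.0, -1.2]
grip_width: 0.409
grip_force: 12.0
```

send_rows(series=[200,-0.0163,-0.0525,0,0,0,0,200,-0.0326,-0.105,0,0,0,0,200,-0.049,-0.1575,0,0,0,0,200,-0.0652,-0.21,0,0,0,0,200,-0.0815,-0.2625,0,0,0,0])

```text
time_s: 4.4
eef_pos: [0.5049, -0.3863, 0.148]
tcp_rot: [3.141, -0.0, 2.807]
force: [0.5, 0.9, -0.9]
grip_width: 0.412
grip_force: 12.0
```

```bash
python3 mv.py .505 -.448 .0325 1.236
```

```text
turn [ 0. -0. -0.] deg 0.0
turn [-0.    -0.     3.141] deg 180.0
shift [-0.0204 -0.0582  0.1155] world d [ 1.000e-04 -6.170e-02 -1.155e-01] j [-0.69   0.363  1.897  0.     0.882 -1.926] t 4.4 eef [ 0.5049 -0.3863  0.148 ] [ 3.1414e+00 -3.0000e-04  2.8066e+00]
```

send_rows(series=[200,-0.01,-0.03,0,0,0,0,200,-0.02,-0.056,0,0,0,0,200,-0.02,-0.056,0.03,0,0,0,200,-0.02,-0.056,0.06,0,0,0,200,-0.02,-0.056,0.08,0,0,0])

```text
time_s: 5.03
eef_pos: [0.5053, -0.4436, 0.0666]
tcp_rot: [3.141, -0.001, 2.807]
force: [-0.2, -0.2, -1.8]
grip_width: 0.408
grip_force: 12.0
```

```bash
python3 mv.py .505 -.448 .0325 1.236;  python3 - <<'E'
from h import *
from rig import snapshot
for n in ("wrist","top"):
    s=snapshot(n); cv2.imwrite(f"pics/{n}2.png",s["img"][:,:,::-1]);np.savez(f"{n}.npz",**s)
E
```

```text
turn [ 0.001 -0.001 -0.   ] deg 0.1
turn [-2.000e-03 -1.000e-03  3.141e+00] deg 180.0
shift [-0.0012 -0.0043  0.0341] world d [-0.0003 -0.0044 -0.0341] j [-0.755  0.528  1.834  0.     0.781 -1.991] t 5.03 eef [ 0.5053 -0.4436  0.0666] [ 3.1410e+00 -1.4000e-03  2.8067e+00]
```

View pics/wrist2.png

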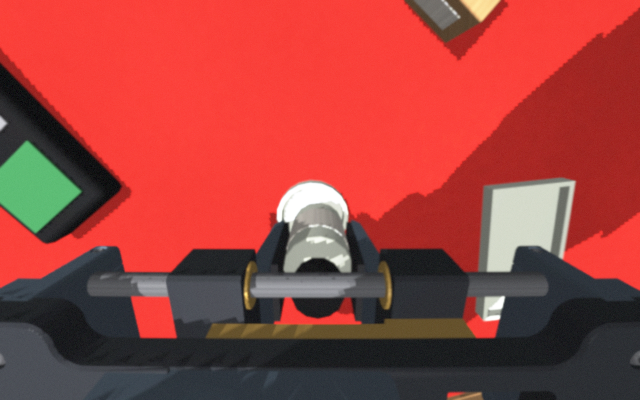

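Bottle underside is over the round tray, tray centre at about (313,213), with 4 mm left to correct. Lowering now.

send_rows(series=[200,-0.001,-0.003,0.012,0,0,0,200,-0.001,-0.003,0.022,0,0,0,200,-0.001,-0.003,0.028,0,0,0,200,-0.001,-0.003,0.031,0,0,0,200,-0.001,-0.003,0.032,0,0,0])

```text
time_s: 5.75
eef_pos: [0.5059, -0.4472, 0.0363]
tcp_rot: [-3.142, 0.0, 2.807]
force: [0.4, 0.4, -2.2]
grip_width: 0.411
grip_force: 12.0
```

```bash
python3 mv.py .505 -.448 .0325 1.236
```

```text
turn [-0.  0.  0.] deg 0.0
turn [-0.    -0.    -3.142] deg 180.0
shift [ 0.0006 -0.001   0.0038] world d [-0.0009 -0.0008 -0.0038] j [-0.758  0.575  1.829 -0.     0.737 -1.994] t 5.75 eef [ 0.5059 -0.4472  0.0363] [-3.1416e+00  1.0000e-04  2.8068e+00]
```

send_rows(series=[200,0,-0.001,0.002,0,0,0,200,0,-0.001,0.004,0,0,0,200,0,-0.001,0.004,0,0,0])

```text
time_s: 6.12
eef_pos: [0.5055, -0.4483, 0.0323]
tcp_rot: [-3.142, 0.0, 2.807]
force: [0.2, 0.3, -1.0]
grip_width: 0.41
grip_force: 12.0
```

send_rows(series=[60,0,0,0,0,0,0,60,0,0,0,0,0,0,60,0,0,0,0,0,0,60,0,0,-0.03,0,0,0,0,0,0,-0.08,0,0,0])

```text
time_s: 6.75
eef_pos: [0.5046, -0.4473, 0.1117]
tcp_rot: [3.14, -0.003, 2.807]
force: [-0.3, -0.9, 0.4]
grip_width: 0.842
grip_force: 0.0
```

```bash
python3 mv.py .374 -.2945 .14 .546;python3 mv.py .374 -.2945 .14 2.117
```

```text
turn [ 0.    -0.003  0.69 ] deg 39.5
turn [ 0.004  0.    -2.452] deg 140.5
shift [ 0.1736  0.1015 -0.0277] world d [-0.1306  0.1528  0.0283] j [-0.76   0.467  1.824 -0.     0.854 -1.996] t 6.75 eef [ 0.5046 -0.4473  0.1117] [ 3.1403e+00 -3.0000e-03  2.8068e+00]
turn [ 0.003 -0.002 -0.881] deg 50.5
turn [-0.003 -0.003  2.261] deg 129.5
shift [ 0.1736  0.1015 -0.0277] world d [-0.1306  0.1528  0.0283] j [-0.76   0.467  1.824 -0.     0.854 -1.996] t 6.75 eef [ 0.5046 -0.4473  0.1117] [ 3.1403e+00 -3.0000e-03  2.8068e+00]
```

send_rows(series=[0,0.035,0.02,-0.028,0,0,0.17,0,0.07,0.041,-0.028,0,0,0.34,0,0.105,0.061,-0.028,0,0,0.52,0,0.14,0.081,-0.028,0,0,0.69,0,0.1736,0.1015,-0.028,0,0,0.69])

```text
time_s: 7.38
eef_pos: [0.3739, -0.2943, 0.1403]
tcp_rot: [3.142, 0.0, 2.114]
force: [0.1, -0.4, -0.1]
grip_width: 1.004
grip_force: 0.0
```

```bash
python3 mv.py .374 -.2945 .013 .546;python3 - <<'E'
from h import *
from rig import snapshot
s=snapshot("wrist"); cv2.imwrite("pics/w3.png",s["img"][:,:,::-1])
s=snapshot("top"); P=cloud(s); g=s["range_z"]>0
m=g&(abs(P[...,2]-.088)<.01)&(np.hypot(P[...,0]-.505,P[...,1]+.448)<.03); q=P[m]
print(m.sum(),q.mean(0),rect(q[:,:2]))
E
```

```text
turn [ 0.     0.    -0.003] deg 0.2
turn [ 0.    -0.     3.139] deg 179.8
shift [-2.000e-04 -1.000e-04  1.273e-01] world d [ 1.000e-04 -2.000e-04 -1.273e-01] j [-0.716  0.138  2.214  0.     0.789 -1.259] t 7.38 eef [ 0.3739 -0.2943  0.1403] [3.1415e+00 2.0000e-04 2.1141e+00]
93 [ 0.50413479 -0.4452025   0.09245121] (array([ 0.5049, -0.4468]), array([25. , 21.5]), np.float64(-1.41))
```

View pics/w3.png

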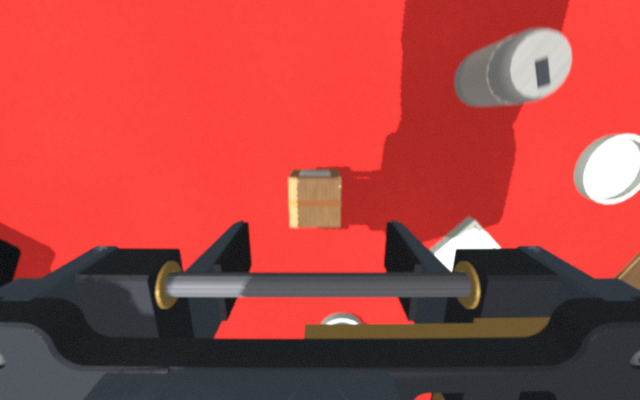

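Bottle reads upright in its tray (top at 0.092 m, 1–2 mm off centre). The square carton is aligned between the fingers, centre (315,203).

send_rows(series=[0,0,0,0.05,0,0,0,0,0,0,0.09,0,0,0,0,0,0,0.115,0,0,0,0,0,0,0.122,0,0,0,160,0,0,0.122,0,0,0])

```text
time_s: 8.1
eef_pos: [0.3752, -0.2956, 0.0185]
tcp_rot: [3.142, 0.0, 2.117]
force: [0.1, 0.3, -0.3]
grip_width: 0.919
grip_force: 0.0
```

send_rows(series=[160,0,0,0,0,0,0,160,0,0,0,0,0,0,160,0,0,0,0,0,0,160,0,0,0,0,0,0])

```text
time_s: 8.6
eef_pos: [0.375, -0.2955, 0.0188]
tcp_rot: [3.141, 0.001, 2.117]
force: [-2.5, 1.1, 8.3]
grip_width: 0.57
grip_force: 12.0
```

```bash
python3 mv.py .55 -.2 .15 .546;python3 mv.py .5044 .438 .15 -.106
```

```text
turn [0.    0.001 0.   ] deg 0.0
turn [-1.000e-03  0.000e+00 -3.142e+00] deg 180.0
shift [-0.0094  0.1991 -0.1312] world d [0.175  0.0955 0.1312] j [-0.716  0.383  2.226 -0.     0.532 -1.262] t 8.6 eef [ 0.375  -0.2955  0.0188] [3.1415e+00 5.0000e-04 2.1169e+00]
turn [0.    0.    0.652] deg 37.4
turn [-1.00e-03  0.00e+00 -2.49e+00] deg 142.6
shift [ 0.5595  0.4915 -0.1315] world d [0.1294 0.7335 0.1312] j [-0.716  0.383  2.226 -0.     0.532 -1.262] t 8.6 eef [ 0.375  -0.2955  0.0188] [3.1415e+00 5.0000e-04 2.1169e+00]
```

send_rows(series=[160,0,0,-0.03,0,0,0,160,0,0,-0.08,0,0,0,160,0,0,-0.13,0,0,0,160,0.0286,0.0477,-0.13,0,0,0,160,0.057,0.095,-0.13,0,0,0])

```text
time_s: 9.22
eef_pos: [0.4271, -0.1964, 0.1492]
tcp_rot: [3.141, 0.002, 2.115]
force: [1.5, -0.2, -2.0]
grip_width: 0.57
grip_force: 12.0
```

send_rows(series=[160,0.0287,0.048,0,0,0,0,160,0.0574,0.0955,0,0,0,0,160,0.086,0.143,0,0,0,0,160,0.1148,0.191,0,0,0,0,160,0.1633,0.2167,0,0,0,0])

```text
time_s: 9.85
eef_pos: [0.5283, 0.0567, 0.1486]
tcp_rot: [3.14, 0.001, 2.117]
force: [0.7, 0.4, -2.3]
grip_width: 0.57
grip_force: 12.0
```

send_rows(series=[160,0.0485,0.0257,0,0,0,0.13,160,0.097,0.0514,0,0,0,0.26,160,0.1455,0.0771,0,0,0,0.39,160,0.194,0.1028,0,0,0,0.52,160,0.2425,0.1285,0,0,0,0.652])

```text
time_s: 10.48
eef_pos: [0.5102, 0.3307, 0.1483]
tcp_rot: [-3.142, 0.0, 1.461]
force: [1.4, -0.8, -0.3]
grip_width: 0.57
grip_force: 12.0
```

```bash
python3 mv.py .5044 .438 .023 -.106
```

```text
turn [-0.     0.    -0.004] deg 0.2
turn [0.    0.    3.137] deg 179.8
shift [ 0.1061 -0.0176  0.1253] world d [-0.0058  0.1073 -0.1253] j [ 0.537  0.323  1.954 -0.     0.865  0.647] t 10.47 eef [0.5102 0.3307 0.1483] [-3.1415e+00  1.0000e-04  1.4606e+00]
```

send_rows(series=[160,0.052,-0.01,0,0,0,0,160,0.102,-0.018,0,0,0,0,160,0.102,-0.018,0.04,0,0,0,160,0.102,-0.018,0.075,0,0,0,160,0.102,-0.018,0.09,0,0,0])

```text
time_s: 11.1
eef_pos: [0.5026, 0.4315, 0.0563]
tcp_rot: [-3.14, 0.002, 1.465]
force: [0.3, 0.3, -1.3]
grip_width: 0.569
grip_force: 12.0
```

```bash
python3 mv.py .5044 .438 .023 -.106;python3 - <<'E'
from h import *
from rig import snapshot
s=snapshot("wrist"); cv2.imwrite("pics/w4.png",s["img"][:,:,::-1])
E
```

```text
turn [-0.002  0.002  0.   ] deg 0.2
turn [-3.000e-03 -3.000e-03 -3.141e+00] deg 180.0
shift [0.0067 0.0012 0.0333] world d [ 0.0018  0.0065 -0.0333] j [0.674 0.531 1.855 0.    0.758 0.78 ] t 11.1 eef [0.5026 0.4315 0.0563] [-3.1396e+00  2.0000e-03  1.4650e+00]
```

View pics/w4.png

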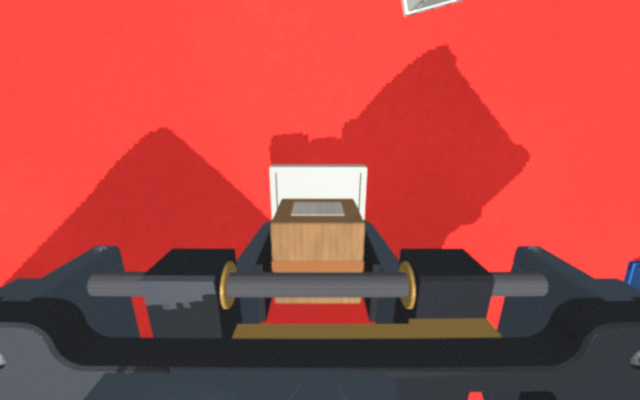

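Carton sides are parallel to the tray, whose far edge spans columns 270–367 at row 165. 6 mm forward remains, then down.

send_rows(series=[160,0.006,0.001,0.005,0,0,0,160,0.006,0.001,0.015,0,0,0,160,0.006,0.001,0.023,0,0,0,160,0.006,0.001,0.028,0,0,0,160,0.006,0.001,0.03,0,0,0])

```text
time_s: 11.78
eef_pos: [0.5052, 0.4379, 0.028]
tcp_rot: [-3.141, 0.0, 1.465]
force: [-1.2, -0.0, -1.5]
grip_width: 0.568
grip_force: 12.0
```

```bash
python3 mv.py .5044 .438 .0228 -.106
```

```text
turn [-0.  0. -0.] deg 0.0
turn [0.    0.    3.141] deg 180.0
shift [ 0.     -0.0008  0.0052] world d [-0.0008  0.0001 -0.0052] j [0.679 0.58  1.843 0.    0.719 0.785] t 11.78 eef [0.5052 0.4379 0.028 ] [-3.1413e+00  2.0000e-04  1.4647e+00]
```

send_rows(series=[160,0,0,0.003,0,0,0,160,0,0,0.005,0,0,0,160,0,0,0.005,0,0,0])

```text
time_s: 12.15
eef_pos: [0.5052, 0.438, 0.0232]
tcp_rot: [-3.142, 0.0, 1.465]
force: [0.2, -0.7, -0.7]
grip_width: 0.567
grip_force: 12.0
```

send_rows(series=[60,0,0,0,0,0,0,60,0,0,0,0,0,0,40,0,0,0,0,0,0,40,0,0,-0.03,0,0,0,0,0,0,-0.09,0,0,0])

```text
time_s: 12.78
eef_pos: [0.504, 0.437, 0.1122]
tcp_rot: [-3.139, 0.003, 1.465]
force: [0.3, 0.9, 0.6]
grip_width: 0.925
grip_force: 0.0
```

```bash
python3 mv.py .667 .0912 .14 2.043;python3 mv.py .4548 -.1048 .14 0
```

```text
turn [-5.000e-03 -2.000e-03 -2.149e+00] deg 123.1
turn [-0.001  0.004  0.993] deg 56.9
shift [-0.3267  0.1986 -0.0274] world d [ 0.163  -0.3458  0.0278] j [ 0.679  0.457  1.838 -0.     0.85   0.785] t 12.78 eef [0.504  0.437  0.1122] [-3.1385e+00  3.1000e-03  1.4648e+00]
turn [-0.003  0.003 -0.106] deg 6.1
turn [0.004 0.005 3.036] deg 173.9
shift [-0.5441  0.0083 -0.0262] world d [-0.0492 -0.5418  0.0278] j [ 0.679  0.457  1.838 -0.     0.85   0.785] t 12.78 eef [0.504  0.437  0.1122] [-3.1385e+00  3.1000e-03  1.4648e+00]
```

send_rows(series=[0,-0.0467,0.0284,-0.027,0,0,0.1,0,-0.0934,0.0568,-0.027,0,0,0.25,0,-0.14,0.0852,-0.027,0,0,0.42,0,-0.1868,0.1136,-0.027,0,0,0.59,0,-0.2335,0.142,-0.027,0,0,0.76])

```text
time_s: 13.4
eef_pos: [0.6224, 0.1892, 0.1405]
tcp_rot: [3.141, -0.0, 0.699]
force: [0.5, 0.4, -0.5]
grip_width: 1.002
grip_force: 0.0
```

```bash
python3 mv.py .667 .0912 .14 -1.099
```

```text
turn [ 0.    -0.     0.227] deg 13.0
turn [ 1.000e-03  0.000e+00 -2.914e+00] deg 167.0
shift [-0.0289  0.1037  0.0005] world d [ 0.0446 -0.098  -0.0005] j [0.259 0.394 1.869 0.    0.878 1.131] t 13.4 eef [0.6224 0.1892 0.1405] [ 3.1415e+00 -3.0000e-04  6.9920e-01]
```

send_rows(series=[0,-0.014,0.05,0,0,0,0.11,0,-0.028,0.1,0,0,0,0.227,0,-0.028,0.1,0,0,0,0.23,0,-0.028,0.1,0.04,0,0,0.23])

```text
time_s: 13.9
eef_pos: [0.6674, 0.0966, 0.1025]
tcp_rot: [3.14, -0.005, 0.475]
force: [0.1, -0.7, -0.5]
grip_width: 1.003
grip_force: 0.0
```

```bash
python3 mv.py .667 .0912 .018 -1.099;python3 - <<'E'
from h import *
from rig import snapshot
s=snapshot("wrist"); cv2.imwrite("pics/w5.png",s["img"][:,:,::-1])
s=snapshot("top"); P=cloud(s); g=s["range_z"]>0
m=g&(abs(P[...,2]-.054)<.01)&(np.hypot(P[...,0]-.505,P[...,1]-.438)<.05); q=P[m]
print(m.sum(),q.mean(0),rect(q[:,:2]))
E
```

```text
turn [ 0.002 -0.005  0.003] deg 0.3
turn [ 8.000e-03  3.000e-03 -3.139e+00] deg 179.8
shift [-0.0032  0.0045  0.0845] world d [-0.0004 -0.0054 -0.0845] j [0.109 0.477 1.83  0.    0.829 1.205] t 13.9 eef [0.6674 0.0966 0.1025] [ 3.1398 -0.005   0.4746]
452 [0.50522018 0.43587062 0.05448285] (array([0.5059, 0.4372]), array([53.6, 53.1]), np.float64(1.458))
```

View pics/w5.png

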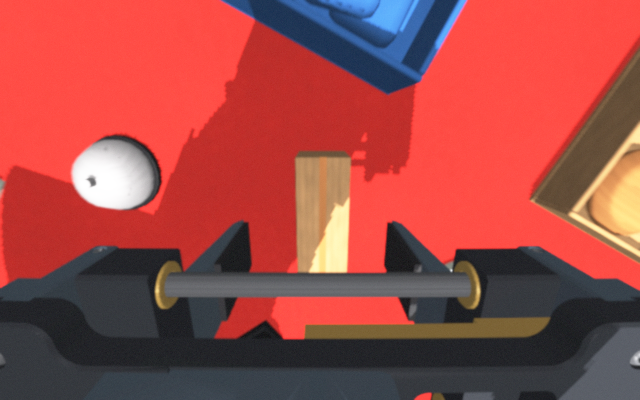

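Square carton is in its tray (top 0.0545, 1–2 mm off). The long carton is parallel to the fingers at columns 296–350, so I descend with a 5 mm correction.

send_rows(series=[0,-0.003,0.004,0.02,0,0,0,0,-0.003,0.004,0.055,0,0,0,0,-0.003,0.004,0.075,0,0,0,0,-0.003,0.004,0.083,0,0,0,170,-0.003,0.004,0.083,0,0,0], grip_force=15)

```text
time_s: 14.62
eef_pos: [0.6645, 0.0917, 0.0174]
tcp_rot: [3.142, 0.0, 0.475]
force: [-0.2, 0.2, 0.4]
grip_width: 0.92
grip_force: 0.0
```

send_rows(series=[170,0,0,0,0,0,0,170,0,0,0,0,0,0,170,0,0,0,0,0,0,170,0,0,0,0,0,0,170,0,0,0,0,0,0])

```text
time_s: 15.25
eef_pos: [0.6646, 0.0915, 0.0176]
tcp_rot: [3.141, -0.0, 0.475]
force: [-1.3, -1.3, 4.3]
grip_width: 0.504
grip_force: 15.0
```

```bash
python3 mv.py .604 -.2768 .15 -1.793
```

```text
turn [ 0.    -0.     0.697] deg 39.9
turn [ 0.     0.    -2.445] deg 140.1
shift [-0.2222  0.2999 -0.1324] world d [-0.0606 -0.3683  0.1324] j [ 0.102  0.599  1.838 -0.     0.705  1.198] t 15.25 eef [0.6646 0.0915 0.0176] [ 3.1414e+00 -3.0000e-04  4.7480e-01]
```

send_rows(series=[170,0,0,-0.03,0,0,0,170,0,0,-0.08,0,0,0,170,-0.0317,0.0428,-0.1,0,0,0.1,170,-0.0634,0.0856,-0.11,0,0,0.2,170,-0.095,0.1284,-0.11,0,0,0.3])

```text
time_s: 15.88
eef_pos: [0.6385, -0.0675, 0.1282]
tcp_rot: [3.141, -0.001, 0.172]
force: [-0.2, 0.4, -1.8]
grip_width: 0.506
grip_force: 15.0
```

```bash
python3 mv.py .602 -.2764 .1 -1.793
```

```text
turn [ 0.    -0.001  0.394] deg 22.6
turn [ 2.000e-03  0.000e+00 -2.747e+00] deg 157.4
shift [-0.0717  0.1996  0.0282] world d [-0.0365 -0.2089 -0.0282] j [-0.142  0.399  1.89   0.     0.851  1.257] t 15.88 eef [ 0.6385 -0.0675  0.1282] [ 3.1412e+00 -1.2000e-03  1.7190e-01]
```

send_rows(series=[170,-0.018,0.05,0,0,0,0.1,170,-0.035,0.1,0,0,0,0.2,170,-0.053,0.15,0,0,0,0.3,170,-0.07,0.195,0,0,0,0.39,170,-0.07,0.195,0.04,0,0,0.39])

```text
time_s: 16.5
eef_pos: [0.6048, -0.2741, 0.0893]
tcp_rot: [3.14, -0.005, -0.22]
force: [0.9, -0.3, -2.3]
grip_width: 0.503
grip_force: 15.0
```

```bash
python3 mv.py .602 -.2764 .022 -1.793;python3 - <<'E'
from h import *
from rig import snapshot
s=snapshot("wrist"); cv2.imwrite("pics/w6.png",s["img"][:,:,::-1])
s=snapshot("wrist");P=cloud(s)
E
```

```text
turn [ 0.001 -0.005  0.002] deg 0.3
turn [ 8.000e-03  2.000e-03 -3.139e+00] deg 179.9
shift [-0.0026  0.0027  0.0673] world d [-0.0028 -0.0023 -0.0673] j [-0.461  0.482  1.854 -0.     0.8    1.33 ] t 16.5 eef [ 0.6048 -0.2741  0.0893] [ 3.1401 -0.0053 -0.2197]
```

View pics/w6.png

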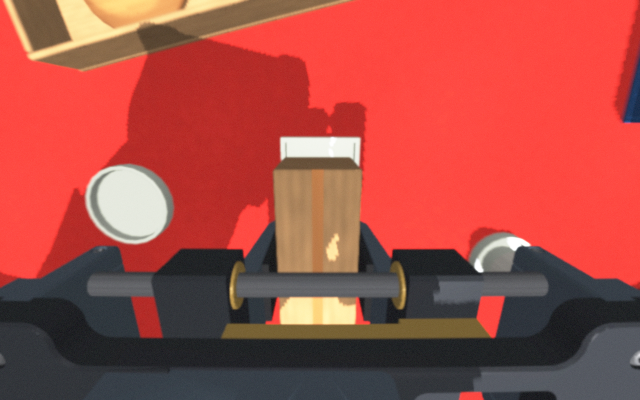

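Long carton is parallel to its tray (far edge columns 280–360, row 138) and within ~3 mm. Lowering.

send_rows(series=[170,-0.002,0.002,0.02,0,0,0,170,-0.002,0.002,0.04,0,0,0,170,-0.002,0.002,0.053,0,0,0,170,-0.002,0.002,0.06,0,0,0,170,-0.002,0.002,0.062,0,0,0])

```text
time_s: 17.23
eef_pos: [0.6013, -0.2717, 0.025]
tcp_rot: [-3.142, 0.0, -0.215]
force: [-0.7, 0.4, -1.9]
grip_width: 0.502
grip_force: 15.0
```

```bash
python3 mv.py .602 -.2764 .0216 -1.793
```

```text
turn [-0.     0.     0.007] deg 0.4
turn [-0.    -0.    -3.134] deg 179.6
shift [0.0017 0.0045 0.0034] world d [ 0.0007 -0.0047 -0.0034] j [-0.46   0.575  1.861 -0.     0.706  1.326] t 17.23 eef [ 0.6013 -0.2717  0.025 ] [-3.1416e+00  2.0000e-04 -2.1500e-01]
```

send_rows(series=[170,0.001,0.003,0,0,0,0,170,0.0015,0.0045,0,0,0,0.006,170,0.0015,0.0045,0.002,0,0,0.006,170,0.0015,0.0045,0.0035,0,0,0.006,170,0.0015,0.0045,0.0035,0,0,0.006])

```text
time_s: 17.85
eef_pos: [0.6016, -0.2764, 0.0217]
tcp_rot: [-3.142, 0.0, -0.221]
force: [0.6, -0.6, -1.9]
grip_width: 0.506
grip_force: 15.0
```

send_rows(series=[60,0,0,0,0,0,0,60,0,0,0,0,0,0,40,0,0,0,0,0,0,40,0,0,-0.03,0,0,0,0,0,0,-0.09,0,0,0])

```text
time_s: 18.48
eef_pos: [0.6003, -0.2758, 0.1107]
tcp_rot: [-3.141, 0.004, -0.221]
force: [0.3, -0.0, 0.0]
grip_width: 0.917
grip_force: 0.0
```

```bash
python3 mv.py .4548 -.105 .15 -1.793;python3 - <<'E'
from h import *
from rig import snapshot
s=snapshot("top"); P=cloud(s); g=s["range_z"]>0
for c,z,r in (((.604,-.277),.054,.08),((.455,-.105),.088,.035)):
    m=g&(abs(P[...,2]-z)<.008)&(np.hypot(P[...,0]-c[0],P[...,1]-c[1])<r); q=P[m]
    print(m.sum(),q.mean(0),rect(q[:,:2]))
E
```

```text
turn [-0.001  0.004  0.001] deg 0.3
turn [-7.000e-03 -2.000e-03 -3.141e+00] deg 179.9
shift [-0.1796 -0.1347 -0.0384] world d [-0.1455  0.1708  0.0393] j [-0.466  0.451  1.852 -0.     0.843  1.326] t 18.48 eef [ 0.6003 -0.2758  0.1107] [-3.1406  0.0042 -0.2212]
485 [ 0.58509378 -0.27293163  0.05459732] (array([ 0.593 , -0.2751]), array([88.6, 45.3]), np.float64(-0.228))
366 [ 0.45451832 -0.10421602  0.0879685 ] (array([ 0.4553, -0.105 ]), array([52.4, 49.8]), np.float64(-0.786))
```

send_rows(series=[0,-0.045,-0.034,-0.038,0,0,0,0,-0.09,-0.068,-0.038,0,0,0,0,-0.135,-0.101,-0.038,0,0,0,0,-0.178,-0.134,-0.038,0,0,0,0,-0.178,-0.134,-0.038,0,0,0])

```text
time_s: 19.15
eef_pos: [0.4552, -0.1047, 0.1496]
tcp_rot: [-3.141, 0.001, -0.219]
force: [0.2, -0.3, 0.5]
grip_width: 0.999
grip_force: 0.0
```

```bash
python3 mv.py .4548 -.105 .031 -1.793;python3 - <<'E'
from h import *
from rig import snapshot
s=snapshot("wrist"); cv2.imwrite("pics/w7.png",s["img"][:,:,::-1])
s=snapshot("top"); P=cloud(s); g=s["range_z"]>0
for c,z,r in (((.604,-.277),.054,.08),):
    m=g&(abs(P[...,2]-z)<.008)&(np.hypot(P[...,0]-c[0],P[...,1]-c[1])<r); q=P[m]
    print(m.sum(),q.mean(0),rect(q[:,:2]))
E
```

```text
turn [-0.     0.001  0.003] deg 0.2
turn [-1.000e-03 -0.000e+00 -3.139e+00] deg 179.8
shift [-0.0003  0.0004  0.1186] world d [-0.0004 -0.0003 -0.1186] j [-0.276  0.107  2.227  0.     0.808  1.514] t 19.15 eef [ 0.4552 -0.1047  0.1496] [-3.1415e+00  8.0000e-04 -2.1930e-01]
520 [ 0.61843367 -0.27906416  0.05488051] (array([ 0.6179, -0.2798]), array([82.4, 44.8]), np.float64(-0.227))
```

View pics/w7.png

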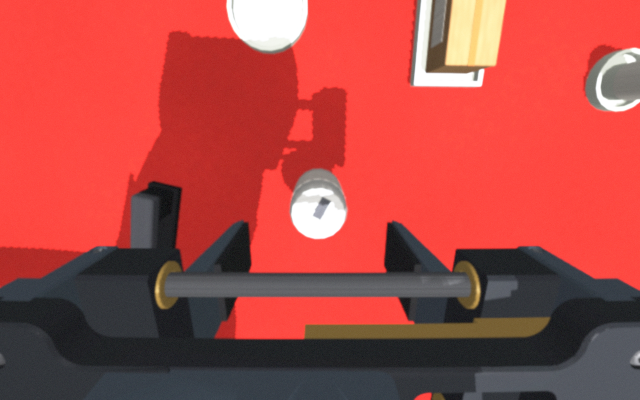

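Can centred between the fingers at (319,205). The long carton stands inside its tray at the top right. Descending.

send_rows(series=[0,0,0,0.045,0,0,0,0,0,0,0.085,0,0,0,0,0,0,0.11,0,0,0,0,0,0,0.118,0,0,0,150,0,0,0.118,0,0,0], grip_force=20)

```text
time_s: 19.88
eef_pos: [0.458, -0.1072, 0.0318]
tcp_rot: [3.142, 0.0, -0.222]
force: [-0.4, -0.2, 0.6]
grip_width: 0.921
grip_force: 0.0
```

send_rows(series=[160,0,0,0,0,0,0,160,0,0,0,0,0,0,160,0,0,0,0,0,0,160,0,0,0,0,0,0,160,0,0,0,0,0,0])

```text
time_s: 20.5
eef_pos: [0.4579, -0.1068, 0.0323]
tcp_rot: [3.142, -0.001, -0.221]
force: [-0.8, 1.5, 7.4]
grip_width: 0.587
grip_force: 20.0
```

```bash
python3 mv.py .6485 -.0976 .1 -1.793
```

```text
turn [ 0.    -0.001  0.001] deg 0.1
turn [ 1.000e-03  0.000e+00 -3.141e+00] deg 179.9
shift [ 0.184  -0.0507 -0.0675] world d [0.1906 0.0092 0.0677] j [-0.279  0.346  2.241  0.     0.554  1.513] t 20.5 eef [ 0.4579 -0.1068  0.0323] [ 3.1416e+00 -8.0000e-04 -2.2110e-01]
```

send_rows(series=[160,0,0,-0.03,0,0,0,160,0.02,-0.005,-0.065,0,0,0,160,0.075,-0.02,-0.065,0,0,0,160,0.13,-0.035,-0.065,0,0,0,160,0.182,-0.049,-0.065,0,0,0])

```text
time_s: 21.12
eef_pos: [0.6473, -0.0986, 0.0968]
tcp_rot: [3.142, 0.0, -0.221]
force: [0.9, -0.7, -2.7]
grip_width: 0.586
grip_force: 20.0
```

```bash
python3 mv.py .651 -.098 .036 -1.793;python3 - <<'E'
from h import *
from rig import snapshot
s=snapshot("wrist"); cv2.imwrite("pics/w8.png",s["img"][:,:,::-1])
E
```

```text
turn [0.    0.    0.001] deg 0.1
turn [-0.    0.   -3.14] deg 179.9
shift [ 0.0035 -0.0014  0.0608] world d [ 0.0037  0.0006 -0.0608] j [-0.187  0.461  1.869 -0.     0.811  1.605] t 21.12 eef [ 0.6473 -0.0986  0.0968] [ 3.1416e+00  1.0000e-04 -2.2110e-01]
```

View pics/w8.png

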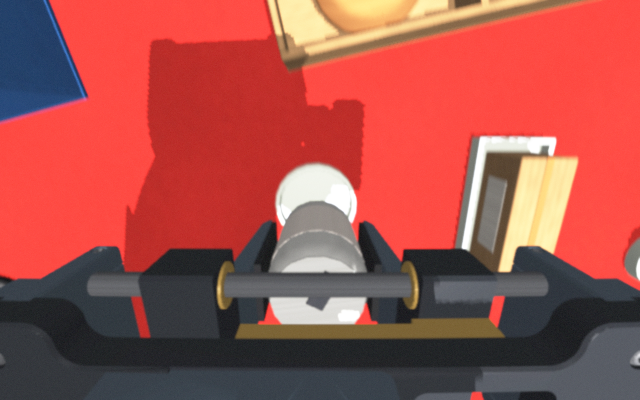

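Can over its tray (tray at columns 276–357, can axis near column 317). Lowering.

send_rows(series=[160,0.003,-0.001,0.015,0,0,0,160,0.003,-0.001,0.03,0,0,0,160,0.003,-0.001,0.043,0,0,0,160,0.003,-0.001,0.05,0,0,0,160,0.003,-0.001,0.053,0,0,0])

```text
time_s: 21.8
eef_pos: [0.6485, -0.0986, 0.0434]
tcp_rot: [3.142, 0.001, -0.221]
force: [-1.4, -0.2, -3.3]
grip_width: 0.588
grip_force: 20.0
```

```bash
python3 mv.py .651 -.098 .0362 -1.793
```

```text
turn [0.    0.001 0.001] deg 0.1
turn [-1.000e-03  0.000e+00 -3.141e+00] deg 180.0
shift [ 0.0023 -0.0011  0.0072] world d [ 0.0025  0.0006 -0.0072] j [-0.186  0.542  1.87  -0.     0.73   1.606] t 21.8 eef [ 0.6485 -0.0986  0.0434] [ 3.1416e+00  5.0000e-04 -2.2130e-01]
```

send_rows(series=[160,0.002,-0.001,0.003,0,0,0,160,0.002,-0.001,0.005,0,0,0,160,0.002,-0.001,0.0065,0,0,0,160,0.002,-0.001,0.007,0,0,0,160,0.002,-0.001,0.007,0,0,0])

```text
time_s: 22.42
eef_pos: [0.6511, -0.098, 0.0369]
tcp_rot: [3.142, -0.0, -0.221]
force: [-0.2, 0.5, -2.8]
grip_width: 0.587
grip_force: 20.0
```

send_rows(series=[60,0,0,0,0,0,0,60,0,0,0,0,0,0,0,0,0,0,0,0,0,0,0,0,-0.03,0,0,0,0,0,0,-0.09,0,0,0])

```text
time_s: 23.05
eef_pos: [0.6495, -0.0977, 0.1258]
tcp_rot: [3.141, 0.004, -0.221]
force: [0.1, -0.2, 0.3]
grip_width: 0.999
grip_force: 0.0
```

send_rows(series=[0,-0.02,0,-0.05,0,0,0,0,-0.06,0.04,-0.08,0,0,0,0,-0.1,0.09,-0.1,0,0,0,0,-0.12,0.14,-0.1,0,0,0,0,-0.12,0.14,-0.1,0,0,0])

```text
time_s: 23.68
eef_pos: [0.5016, -0.2104, 0.2275]
tcp_rot: [3.141, -0.001, -0.225]
force: [0.7, 0.3, -0.2]
grip_width: 0.998
grip_force: 0.0
```

```bash
python3 - <<'E'
from h import *
from rig import snapshot,manip
s=snapshot("scene"); cv2.imwrite("pics/s9.png",s["img"][:,:,::-1])
s2=snapshot("top")
cv2.imwrite("pics/t9.png",s2["img"][:,:,::-1])
for s in (s2,s):
  P=cloud(s); g=s["range_z"]>0
  for n,c,z,r in (("long",(.604,-.277),.054,.08),("can",(.6485,-.0976),.092,.04),("bot",(.505,-.448),.094,.025),("sq",(.5044,.438),.054,.05),("bell",(.603,.283),.047,.05),("stap",(.4455,.0965),.053,.08)):
    m=g&(abs(P[...,2]-z)<.008)&(np.hypot(P[...,0]-c[0],P[...,1]-c[1])<r); q=P[m]
    if len(q)>9: print(n,m.sum(),q.mean(0).round(4),rect(q[:,:2]))
print(manip.get_state()["eef_pos"])
E
```

```text
long 54 [ 0.6471 -0.2688  0.0545] (array([ 0.645 , -0.2697]), array([35.5, 12.2]), np.float64(-0.187))
can 341 [ 0.6462 -0.0962  0.0919] (array([ 0.6472, -0.0965]), array([51.7, 48.3]), np.float64(1.436))
sq 443 [0.5054 0.4362 0.0546] (array([0.5062, 0.4376]), array([54.1, 53.1]), np.float64(-0.067))
bell 165 [0.6053 0.2819 0.0426] (array([0.604 , 0.2833]), array([46. , 40.9]), np.float64(0.45))
stap 445 [0.4467 0.0957 0.0497] (array([0.4455, 0.0964]), array([118.4,  24.2]), np.float64(-0.465))
long 675 [ 0.6085 -0.2788  0.0539] (array([ 0.6052, -0.276 ]), array([115.8,  49.2]), np.float64(-0.23))
can 240 [ 0.6539 -0.1011  0.0901] (array([ 0.653 , -0.1003]), array([52.4, 48.9]), np.float64(1.434))
bot 65 [ 0.5072 -0.4482  0.0927] (array([ 0.5076, -0.4483]), array([23.8, 21.4]), np.float64(0.189))
sq 182 [0.5099 0.4351 0.0532] (array([0.5078, 0.437 ]), array([59.9, 58.6]), np.float64(1.463))
bell 43 [0.6085 0.2766 0.0427] (array([0.609 , 0.2756]), array([34.3, 26.8]), np.float64(0.711))
stap 157 [0.4617 0.0878 0.0486] (array([0.4519, 0.0933]), array([118.9,  25.6]), np.float64(-0.467))
[ 0.50329843 -0.20852445  0.2270639 ]
```

View pics/s9.png

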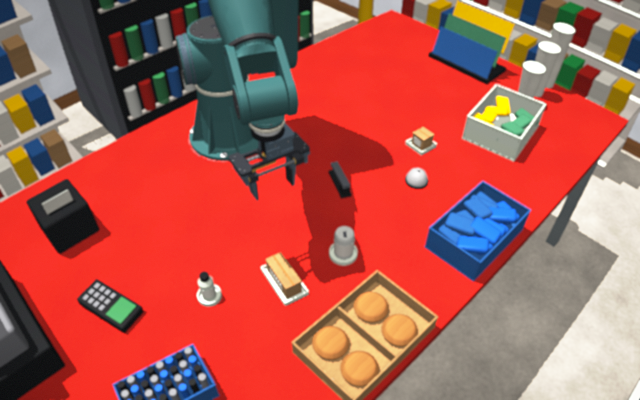

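The scene picture shows all four goods upright in their trays: bottle (208,290), long carton (285,277), can (343,245), square carton (422,138). The bell and stapler have not moved. The tops read 4 mm above the goods' own heights, as the tray floors require, and everything is within a few mm of centre.

```bash
python3 -c "
from rig import manip; print(manip.finish_job())"
```

```text
the job is handed in; nothing more can be done
None
```

All four goods are standing upright in their own trays, the bell and stapler are where they were, and I handed the job in at about 24 s; the hand-in returned no verdict.

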